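# Fetch a specimen from its drawer into the gauging cradle

### The job

Pull open the middle drawer in the left-hand column of the small steel cabinet, take out the hexagon-ended test specimen and lay it level in the gauging cradle on the bench ready to be measured, centred lengthwise with one end down in each saddle's notch. Then push that drawer fully shut again. Keep the other drawers shut and do not disturb the caliper, jar, marker and flat coupon lying about.

Things in the scene. Friction and masses are not known exactly. Their poses are not given: they have to be found in the camera images.
- drawer_unit: Grey-green sheet steel cabinet standing firm on the bench, 165 mm deep (x), 250 mm wide (y), 166 mm high, with 3 rows x 2 columns of drawers. Origin: centre of its underside; its own -x is the front (drawer fronts 76 mm from the origin), +y its left seen from the robot. Each drawer front is 116 mm wide, 48 mm high, with a pull tab 13 mm out; tabs in a column stand 54 mm apart in height.
- drawer_unit_drawer_1 (a joint): Slide of the middle drawer of the left (+y) column, m: 0 shut, 0.11 fully out against its stop, opening along the cabinet's -x; light friction (below 1 N), stays where it is left, may start up to 8 mm open. Its front covers heights 58 to 105 mm above the bench.
- drawer_floor (a point): Centre of that drawer's inner floor, 60 mm above the bench (moves with the drawer; axes as the cabinet's). Inside it is 110 mm wide (y) and 150 mm long (x); side walls reach 93 mm above the bench, the front 105 mm. Fully out, the rear 40 mm stays under the cabinet, whose front rises straight up from there to 166 mm, so reach in with the tool leaning back.
- pull_tab (a point): Centre of that drawer's pull tab (moves with it; axes as the cabinet's), 7.5 mm before the drawer front, 73 mm above the bench. Sheet steel tab 40 mm wide (y), 13 mm out, 68 to 78 mm above the bench: a 3 mm shelf with a 2 mm upturned front edge. Grip its two ends (40 mm) or hook behind its edge, with the tool leaning back, as the cabinet rises 93 mm above it.
- drawer_unit_drawer_0 (a joint): Slide of the bottom drawer, left column (0 shut); stays shut.
- drawer_unit_drawer_2 (a joint): Slide of the top drawer, left column (0 shut); stays shut.
- drawer_unit_drawer_4 (a joint): Slide of the middle drawer, right column (0 shut); stays shut.
- specimen: Brass hexagon bar specimen with turned-down waist, 80 mm long along its own y, 15 mm across the corners (own x), 13 mm across the flats (own z), 0.06 to 0.13 kg; to grip, it counts as a full hexagon all along. It lies flat side down in the middle left drawer, its length roughly along the drawer's travel. Origin: middle of its underside.
- specimen_mid (a point): Centre of the specimen, 6.5 mm above its underside when it lies flat. In the fully open drawer its far end may still lie up to 12 mm behind the front edge of the top drawer's pull tab overhead (122 mm above the bench): draw it a little towards the drawer's front as you lift it.
- cradle: Gauging cradle fixed to the bench: aluminium base plate 124 x 52 x 8 mm (long along its own x) with two dark steel saddles, 14 mm thick (x), 37 mm wide (y), centred 29 mm either side of the middle, 44 mm clear between them, tops 41 mm above the bench. Each has a notch along x, open upwards, for the specimen's hexagon. Origin: centre of its underside.
- cradle_seat (a point): Middle of the cradle on the level of the notch bottoms, 30 mm above the bench; axes as the cradle's. The notch bottom is flat, 10 mm wide; its flanks rise outwards at 60 degrees to 23 mm width: about 1 mm play a side. A specimen laid right, flat side down, has its centre 6.5 mm above this point and its length along the cradle's x (either way round).
- caliper: Bystander: steel vernier caliper, 226 x 72 x 11 mm, lying flat beyond the cradle; origin under its middle.
- grease_jar: Bystander: white jar with black lid, 50 mm across, 57 mm high; origin under its middle.
- marker: Bystander: white marker pen with blue cap, 132 x 17 mm, lying right of the cabinet's drawers; origin under its middle.
- flat_coupon: Bystander: flat steel tensile coupon, 150 x 22 x 9 mm, lying right of the cradle; origin under its middle.

How it is judged:
On the way, in this order (a step that is already met when the one before it is completed fails the run):
1. the middle left drawer is pulled open by more than 70 mm (value of joint drawer_unit_drawer_1 above 0.07 m), for 0.1 s.
2. the specimen lies seated in the cradle's two notches (x of specimen_mid in the frame of cradle_seat between -0.01 and 0.01 m and y of specimen_mid in the frame of cradle_seat between -0.004 and 0.004 m and z of specimen_mid in the frame of cradle_seat between 0.0035 and 0.009 m and angle between the y axis of specimen and the x axis of cradle, either way round below 0.07 rad and linear speed of specimen below 0.02 m/s), for 0.2 s.
At the end, for the whole second after the job is handed in: The specimen rests in the cradle: its centre within 10 mm of the middle along the cradle, within 4 mm across it and 3.5 to 9 mm above the notch bottoms, its length within 0.07 rad of the cradle's, at rest; the middle left drawer is shut to within 5 mm (all of step 2 and value of joint drawer_unit_drawer_1 below 0.005 m); the robot touches nothing.
It fails at once if another drawer is pulled open by more than 20 mm (value of joint any of drawer_unit_drawer_0, drawer_unit_drawer_2, drawer_unit_drawer_4 above 0.02 m).
It fails at once if a bystander (caliper, jar, marker or flat coupon) is moved by more than 30 mm (distance of any of caliper, grease_jar, marker, flat_coupon from where it was at the start of the episode above 0.03 m).
It also fails if it takes over 61 s, if anything falls off the work surface, if the arm or the gripper's body presses on something with over 40 N, if the wrist force passes 120 N, or if a joint passes its speed limit or range.

### The arm

A 6-joint arm with a two-finger parallel gripper is mounted at the origin on a cart in front of the work surface, level with it; the furniture and walls round the work are solid. World frame = base frame: x ahead of the robot, y to its left, z up, the work surface at z = 0. Lengths are in m, angles in rad, forces in N, time in s.
With the tool pointing down it reaches from about 0.3 to 0.825 m from the base axis. Payload 5.4 kg.
Tool frame: the origin (TCP) lies at the very end of the fingers, on their centre line; the grasp point (between the pads) lies 19 mm behind it; z points along the fingers, y is the line along which they close (so a half turn about z gives the same grasp; the last joint's range is limited). The gripper opens to 92 mm and grips with 3 to 60 N. Pads are 20 mm wide; open, the fingers measure 128 mm over their backs; the gripper's body (75 mm by 189 mm) begins 69 mm behind the grasp point.
Start: joints at [1.123, 0.158, 1.597, -0, 1.386, -0.21], TCP at [0.135, 0.559, 0.215] pointing down, gripper open.
Joint ranges: [-2.91, 2.91], [-0.94, 2.29], [0.18, 2.7], [-1.29, 4.43], [0.17, 2.64], [-3, 3]. Speed limits (rad/s): [2.57, 2.57, 3.14, 3.14, 3.14, 3.14].

### API

Orientations are given as [roll, pitch, yaw] about the fixed x, y, z axes, in that order (R = Rz(yaw) Ry(pitch) Rx(roll)).
In Python, from cell import env gives the robot as it stands. Calls block until the motion is done:
- env.move_to(position, orientation): joint-space move of the TCP to a pose.
- env.move_straight(position, rate=0.15, attitude=None, contact_N=None): straight line of the TCP; attitude=None keeps the orientation; rate is the mean speed in m/s. With contact_N (N) it stops when the force on the tool has changed by that much, and returns True; else False.
- env.goto_joints(angles): joint-space move.
- env.grip(opening, effort=None): opening from 0.0 (shut) to 1.0 (fully open); effort is the grip in N (None keeps the last); returns when the fingers have stopped.
- env.hold(seconds).
- env.solve_ik(position, orientation): joint angles nearest the present ones, or None.
- env.get_image(name): name is "side" or "top"; returns the picture (480x640x3 uint8, red, green, blue); there is no depth.
- env.camera_model(name): a dict with "fx", "fy", "cx", "cy" (pixels), "position" and "rotation" of the camera in the world. Camera axes: x right, y down, z forward; pixel columns grow to the right and rows downward; lengths in m; the calibration is good to about 2 mm. A picture is of the moment at which its call begins. camera_model takes no time and is no camera call.
A pose or a line that the arm cannot do raises env.MotionError and nothing moves.
- env.job_done(): hands the job in; it is judged then, once.
Trained networks look in the newest picture that a camera, given by its name, has taken for a name from the list of things; names that differ only in an ending like _2 or _b are one class to them, and where a whole thing is asked for, a point or a joint stands for the part that bears it (a point fixed in the world has none). Each returns a list of dicts, best first, with "score" (0 to 1); they miss things now and then, are a little off and sometimes report something else, mostly with a low value. They report only what shows in the picture. A call takes as long as a camera call.
- env.boxes_of(camera, thing): "position" ([x, y, z] in m, in world coordinates, good to about 4 mm: the middle of the surface that is visible of it).
Readings, each from a call of its own:
- env.read_t(): time.
- env.read_q(): joint angles.
- env.read_qvel(): joint speeds.
- env.read_joint_torque(): joint torques, N m.
- env.read_ee_pos(): TCP position.
- env.read_tcp_rot(): TCP orientation.
- env.read_ft_force(): force on the tool from outside, world axes, zero at the start.
- env.read_moment(): the same for the moment, N m.
- env.read_grip_width(): opening from 0.0 (shut) to 1.0 (fully open).
- env.read_finger_force(): force on a finger pad.
Only numpy, scipy, OpenCV 4.12 (cv2) and the standard library are available. Lean on these libraries where they do the work, as an engineer would, in place of code of your own. Each camera call takes 0.05 s, during which the arm holds its last target. There are 200 camera calls.

## Working session

There is one attempt and no reset: what is moved stays moved. The work goes in short steps, each a Python script; the robot and the scene stay as the last script left them, time stands still between calls to the robot, and variables do not carry over. Pictures are saved under pics/ and viewed, at most 10 in all, crops included, and the job is handed in when it is done.

```bash
mkdir -p pics; ls; python3 - <<'E'
from cell import env
import cv2,numpy as np
for c in("side","top"):
    im=env.get_image(c); cv2.imwrite(f"pics/{c}0.png",im[:,:,::-1])
    m=env.camera_model(c); print(c,{k:np.round(v,4).tolist() for k,v in m.items()})
    for t in("drawer_unit","pull_tab","drawer_unit_drawer_1","specimen","cradle","cradle_seat","caliper","grease_jar","marker","flat_coupon"):
        try:
            print(t,[(np.round(b["position"],3).tolist(),round(b["score"],2)) for b in env.boxes_of(c,t)[:3]])
        except Exception as e: print(t,e)
print(env.read_t())
E
```

```text
pics
side {'fx': 533.6869, 'fy': 533.6869, 'cx': 325.7781, 'cy': 240.6123, 'position': [-0.1744, -0.3369, 1.0503], 'rotation': [-2.4498, -0.0111, -1.3382]}
drawer_unit []
pull_tab [([0.629, 0.092, 0.08], 0.94)]
drawer_unit_drawer_1 [([0.624, -0.034, 0.081], 0.94), ([0.636, 0.09, 0.024], 0.82), ([0.628, 0.09, 0.082], 0.76)]
specimen []
cradle [([0.47, -0.22, 0.005], 0.95), ([0.626, 0.09, 0.081], 0.55), ([0.624, -0.274, 0.008], 0.38)]
cradle_seat [([0.474, -0.22, 0.01], 0.78)]
caliper [([0.623, -0.27, 0.008], 0.83)]
grease_jar [([0.668, -0.383, 0.056], 0.93)]
marker [([0.483, -0.094, 0.015], 0.71)]
flat_coupon [([0.434, -0.451, 0.006], 0.75)]
top {'fx': 433.8836, 'fy': 433.8836, 'cx': 323.4851, 'cy': 242.6282, 'position': [0.5339, -0.1666, 1.0097], 'rotation': [-3.1025, 0.0318, -1.5516]}
drawer_unit [([0.706, 0.016, 0.169], 0.89)]
pull_tab [([0.628, 0.081, 0.07], 0.63)]
drawer_unit_drawer_1 [([0.629, 0.084, 0.076], 0.75), ([0.636, 0.093, 0.134], 0.75), ([0.617, -0.039, 0.078], 0.4)]
specimen []
cradle [([0.478, -0.222, 0.011], 0.94)]
cradle_seat [([0.48, -0.222, 0.008], 0.97)]
caliper [([0.624, -0.26, 0.009], 0.56), ([0.684, -0.377, 0.053], 0.51)]
grease_jar [([0.681, -0.379, 0.053], 0.76)]
marker [([0.484, -0.092, 0.017], 0.8)]
flat_coupon [([0.442, -0.451, 0.01], 0.84)]
1.1
```

View pics/side0.png

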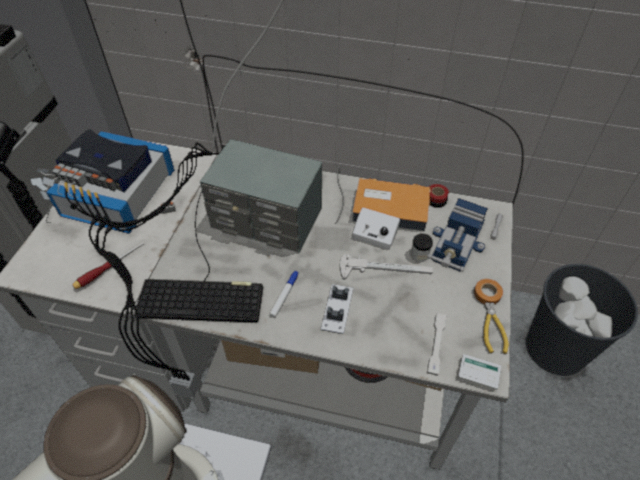

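View pics/top0.png

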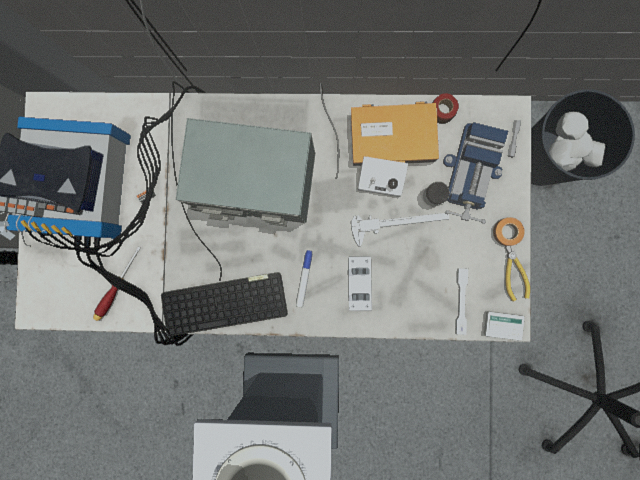

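The side view shows the cabinet at about (262,190), the cradle at (337,308) and the marker at (284,293), with the keyboard in front of the cabinet. In the top view the cabinet top's corners are near (187,120), (314,133), (306,222) and (178,207), and the cradle plate spans (348–372, 257–310). Next I'll refine these poses.

```bash
cat > h.py <<'E'
import numpy as np,cv2
from scipy.spatial.transform import Rotation as Ro
from cell import env
def cam(c):
    m=env.camera_model(c); r=np.array(m["rotation"],float)
    R=r if r.shape==(3,3) else Ro.from_euler("xyz",r).as_matrix()
    return m,R,np.array(m["position"])
def pix2w(c,uv,z):
    m,R,p=cam(c); uv=np.atleast_2d(uv).astype(float)
    d=np.c_[(uv[:,0]-m["cx"])/m["fx"],(uv[:,1]-m["cy"])/m["fy"],np.ones(len(uv))]@R.T
    return p+d*((z-p[2])/d[:,2])[:,None]
def w2pix(c,X):
    m,R,p=cam(c); q=(np.atleast_2d(X)-p)@R
    return np.c_[m["cx"]+m["fx"]*q[:,0]/q[:,2],m["cy"]+m["fy"]*q[:,1]/q[:,2]]
def local(o,yaw,P):
    c,s=np.cos(yaw),np.sin(yaw); P=np.atleast_2d(P).astype(float)
    return np.c_[o[0]+c*P[:,0]-s*P[:,1],o[1]+s*P[:,0]+c*P[:,1],P[:,2]]
E
python3 - <<'E'
from h import *
im=cv2.imread("pics/top0.png")
def rect(mask,z,seed):
    n,l=cv2.connectedComponents(cv2.morphologyEx(mask,cv2.MORPH_OPEN,np.ones((3,3))))
    ys,xs=np.nonzero(l==l[seed[1],seed[0]])
    pts=cv2.convexHull(np.c_[xs,ys].astype(np.float32))[:,0]
    W=pix2w("top",pts,z); r=cv2.minAreaRect((W[:,:2]*1000).astype(np.float32))
    print(len(xs),np.round(r[0],1),np.round(r[1],1),round(r[2],2)); return l==l[seed[1],seed[0]]
f=im.astype(int)
ref=f[165,245]; print(ref)
m1=(np.abs(f-ref).max(2)<28).astype(np.uint8); a=rect(m1,.166,(245,165))
print(f[285,360],f[252,360])
m2=np.zeros(m1.shape,np.uint8); m2[250:318,342:378]=(f.min(2)>205)[250:318,342:378]
m2=cv2.morphologyEx(m2,cv2.MORPH_CLOSE,np.ones((15,15)))
b=rect(m2,.008,(360,285))
o=im.copy(); o[a]=(0,0,255); o[b]=(0,255,0)
A=cv2.resize(o[105:235,165:325],None,fx=3,fy=3,interpolation=0)
B=cv2.resize(im[245:320,335:385],None,fx=5.2,fy=5.2,interpolation=cv2.INTER_CUBIC)
C=np.zeros((400,800,3),np.uint8); C[:390,:480]=A; C[:390,490:750]=B; cv2.imwrite("pics/crop1.png",C)
E
```

```text
[144 150 138]
13227 [745.7  21.7] [252.4 229.1] 83.8
[196 194 191] [162 166 164]
307200 [578.5 -95.2] [1512.9 1135.4] 89.99
```

View pics/crop1.png

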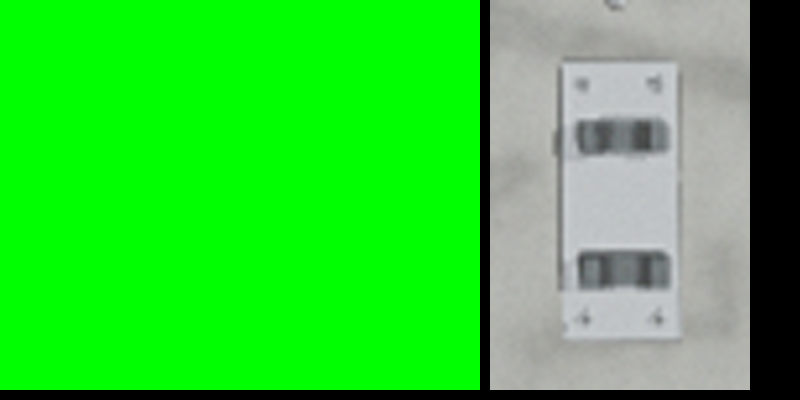

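The crop shows the cradle plate cleanly: its corners fall at about (349,257), (371.5,257), (372,310) and (349,310) in the full picture. The cabinet colour mask leaked, so I'll fit edges instead.

```bash
cat >> h.py <<'E'
from scipy.optimize import least_squares
def edgefit(c,g,o,yaw,rect,z,iters=6,w=4,sides=(0,1,2,3)):
    """rect: x0,x1,y0,y1 local; refine (x,y,yaw) so that its outline lies on the image edges"""
    x0,x1,y0,y1=rect; K=np.array([[x0,y0],[x1,y0],[x1,y1],[x0,y1]])
    gr=cv2.GaussianBlur(g.astype(np.float32),(0,0),.8); p=np.array([o[0],o[1],yaw])
    t=np.linspace(.08,.92,40)[:,None]; s=np.arange(-w,w+.01,.25)
    P=np.vstack([K[i]*(1-t)+K[(i+1)%4]*t for i in sides]); T=np.vstack([np.repeat([K[(i+1)%4]-K[i]],40,0) for i in sides])
    proj=lambda p,Q:w2pix(c,local(p[:2],p[2],np.c_[Q,np.full(len(Q),z)]))
    for k in range(iters):
        u=proj(p,P); d=proj(p,P+T*1e-2)-u; n=np.c_[-d[:,1],d[:,0]]/np.linalg.norm(d,axis=1)[:,None]
        S=u[:,None]+n[:,None]*s[None,:,None]
        v=cv2.remap(gr,S[...,0].astype(np.float32),S[...,1].astype(np.float32),cv2.INTER_LINEAR)
        G=np.gradient(v,axis=1); j=np.abs(G).argmax(1); tgt=u+n*s[j][:,None]
        f=lambda q:((proj(q,P)-tgt)*n).sum(1)
        r=least_squares(f,p,loss="soft_l1",f_scale=.4); p=r.x
    return p,np.median(np.abs(r.fun)),[np.round(np.median(r.fun[i*40:i*40+40]),2) for i in range(len(sides))]
E
python3 - <<'E'
from h import *
im=cv2.imread("pics/top0.png"); g=cv2.cvtColor(im,cv2.COLOR_BGR2GRAY)
print(pix2w("top",[(187,120),(314,133),(306,222),(178,207)],.166).round(3).tolist())
cr=pix2w("top",[(348.7,256.6),(371.2,256.6),(371.7,309.9),(348.9,309.9)],.008);print(cr.round(4).tolist())
o=pix2w("top",[(187,120),(314,133),(306,222),(178,207)],.166).mean(0)
for w in(4,2.5):
  for xr in ((-.0825,.0825),(-.076,.089),(-.079,.079)):
    print(xr,edgefit("top",g,o,-.1,(*xr,-.125,.125),.166,w=w))
  print(edgefit("top",g,cr.mean(0),0,(-.062,.062,-.026,.026),.008,w=w))
gs=cv2.cvtColor(cv2.imread("pics/side0.png"),cv2.COLOR_BGR2GRAY)
print("side",edgefit("side",gs,cr.mean(0),0,(-.062,.062,-.026,.026),.008,w=4))
print("side",edgefit("side",gs,o,-.1,(-.076,.089,-.125,.125),.166,w=4),edgefit("side",gs,o,-.1,(-.0825,.0825,-.125,.125),.166,w=4))
E
```

```text
[[0.806, 0.137, 0.166], [0.782, -0.116, 0.166], [0.606, -0.104, 0.166], [0.632, 0.15, 0.166]]
[[0.5413, -0.1927, 0.008], [0.5423, -0.2444, 0.008], [0.4203, -0.2473, 0.008], [0.4191, -0.1952, 0.008]]
(-0.0825, 0.0825) (array([ 0.71433912,  0.01836911, -0.10427113]), np.float64(1.1543113448272209), [np.float64(-3.99), np.float64(-0.3), np.float64(-2.51), np.float64(-0.53)])
(-0.076, 0.089) (array([ 0.70793134,  0.01889849, -0.10551667]), np.float64(1.153744089322698), [np.float64(-3.96), np.float64(-0.23), np.float64(-2.56), np.float64(-0.29)])
(-0.079, 0.079) (array([ 0.71363173,  0.01731632, -0.09295073]), np.float64(2.7613993958165812), [np.float64(-3.46), np.float64(-2.47), np.float64(-3.03), np.float64(-2.0)])
(array([ 0.48132168, -0.21842719,  0.01560316]), np.float64(0.5348396516687823), [np.float64(0.48), np.float64(0.72), np.float64(0.52), np.float64(0.78)])
(-0.0825, 0.0825) (array([ 0.71499397,  0.02349719, -0.10854832]), np.float64(0.2652384341803516), [np.float64(-0.01), np.float64(-0.27), np.float64(-0.02), np.float64(-0.48)])
(-0.076, 0.089) (array([ 0.708526  ,  0.02420
[... 232 characters left out ...]
oat64(0.0), np.float64(-2.01), np.float64(0.02), np.float64(-1.92)])
(array([ 0.48132161, -0.21812631,  0.00616451]), np.float64(0.512932017752643), [np.float64(0.45), np.float64(0.75), np.float64(0.54), np.float64(0.5)])
side (array([ 0.48002281, -0.21973913,  0.02254788]), np.float64(1.6886503667331965), [np.float64(3.27), np.float64(2.15), np.float64(2.24), np.float64(0.68)])
side (array([ 0.70930689,  0.02322563, -0.1094655 ]), np.float64(0.26153538720087277), [np.float64(-0.05), np.float64(0.27), np.float64(-0.08), np.float64(0.22)]) (array([ 0.71557837,  0.02245662, -0.10954105]), np.float64(0.2530733955400222), [np.float64(0.01), np.float64(0.23), np.float64(-0.03), np.float64(0.27)])
```

```bash
python3 - <<'E'
from h import *
out=[]
for c,(x0,y0,x1,y1) in(("side",(200,160,300,260)),("top",(170,190,320,240))):
    im=cv2.imread(f"pics/{c}0.png"); k=4 if c=="side" else 5
    o=cv2.resize(im[y0:y1,x0:x1],None,fx=k,fy=k,interpolation=cv2.INTER_CUBIC)
    for org,col in(((.7153,.0232),(0,0,255)),((.7088,.0238),(0,255,0))):
        for P in([[-.0890,y,.078] for y in(.08,.04)],[[-.089,y-.12,.078] for y in(.08,.04)],[[-.089,y,.132] for y in(.08,.04)]):
            uv=((w2pix(c,local(org,-.109,P))-[x0,y0]+.5)*k).astype(int)
            cv2.line(o,tuple(map(int,uv[0])),tuple(map(int,uv[1])),col,1)
    out.append(o)
C=np.zeros((600,800,3),np.uint8); C[:400,:400]=out[0]; C[:250,0:0]=0
t=out[1]; C=np.zeros((600,800,3),np.uint8); C[:350,:400]=out[0][50:]; C[350:600,:750]=t; cv2.imwrite("pics/crop2.png",C)
E
```

```text
(no output)
```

View pics/crop2.png

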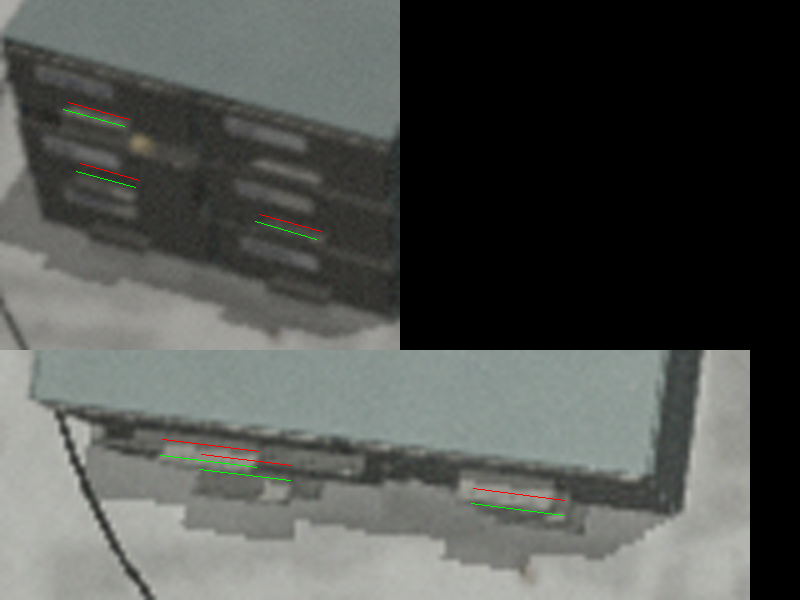

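The green model (tabs 89 mm ahead of origin (0.709, 0.024), yaw −0.109) fits the top-left tab and the right-hand tabs. The middle-left tab at (97,197) in the crop sits about 8 mm further out, so that drawer is slightly open. A brass-coloured key or knob shows at crop (140,143). Next I'll check reach.

```bash
cat >> h.py <<'E'
CAB=np.array([.7088,.0238]); CY=-.109
CR=np.array([.481,-.2192]); CRY=.018
def ori(lean,yaw): return [np.pi,-lean,yaw]
def cab(x,y,z): return local(CAB,CY,[[x,y,z]])[0]
def crd(x,y,z): return local(CR,CRY,[[x,y,z]])[0]
E
python3 - <<'E'
from h import *
print(env.read_q(),env.read_tcp_rot())
for n,P,y in(("tab",cab(-.085,.06,.070),CY),("tabpre",cab(-.15,.06,.11),CY),("tabout",cab(-.195,.06,.07),CY),("pick",cab(-.117,.06,.067),CY),("pickup",cab(-.13,.06,.2),CY),("cradle",crd(0,0,.037),CRY),("cradleup",crd(0,0,.15),CRY)):
  for L in(20,30,40,50,60):
    for f in(0,1):
      o=ori(np.radians(L),y) if not f else [0,np.pi+np.radians(L),y+0] 
      if f: o=(Ro.from_euler("xyz",ori(np.radians(L),y))*Ro.from_euler("z",np.pi)).as_euler("xyz")
      q=env.solve_ik(list(P),list(o)); print(n,L,f,None if q is None else np.round(q,2))
print(pix2w("side",[(235,196)],.1),pix2w("side",[(235,196)],.12))
E
```

```text
[ 1.12290837e+00  1.58402214e-01  1.59703806e+00 -1.28206038e-05
  1.38619858e+00 -2.10089121e-01] [-3.14154484e+00  2.69039713e-06  2.90379617e+00]
tab 20 0 [-0.03  0.24  1.85 -0.04  0.7   1.68]
tab 20 1 [-0.03  0.24  1.85 -0.04  0.7  -1.46]
tab 30 0 [-0.02  0.17  2.   -0.1   0.46  1.74]
tab 30 1 [-0.02  0.17  2.   -0.1   0.46 -1.4 ]
tab 40 0 [-0.01  0.13  2.12 -0.32  0.2   1.95]
tab 40 1 [-0.01  0.13  2.12 -0.32  0.2  -1.19]
tab 50 0 None
tab 50 1 None
tab 60 0 [ 0.01  0.21  2.29  3.4   0.41 -1.75]
tab 60 1 [0.01 0.21 2.29 3.4  0.41 1.39]
tabpre 20 0 [-0.02  0.02  2.   -0.04  0.77  1.69]
tabpre 20 1 [-0.02  0.02  2.   -0.04  0.77 -1.45]
tabpre 30 0 [-0.01 -0.07  2.14 -0.1   0.54  1.74]
tabpre 30 1 [-0.01 -0.07  2.14 -0.1   0.54 -1.4 ]
tabpre 40 0 [ 0.01 -0.12  2.27 -0.25  0.31  1.9 ]
tabpre 40 1 [ 0.01 -0.12  2.27 -0.25  0.31 -1.24]
tabpre 50 0 None
tabpre 50 1 None
tabpre 60 0 [ 0.04 -0.07  2.46  3.55  0.32 -1.89]
tabpre 60 1 [ 0.04 -0.07  2.46  3.55  0.32  1.25]
tabout 20 0 [-0.01 -0.02  2.14 -0.06  0.68  1.71]
tabout 20 1 [-0.01 -0.02  2.14 -0.06  0.68 -1.43]
tabout 30 0 [ 0.01 
[... 1484 characters left out ...]
1 [-1.14  0.05  2.43  1.36  0.8   2.47]
cradle 60 0 [-1.25  0.19  2.46  1.56  0.97 -0.99]
cradle 60 1 [-1.25  0.19  2.46  1.56  0.97  2.15]
cradleup 20 0 [-0.82 -0.14  2.07  0.31  0.99  0.59]
cradleup 20 1 [-0.82 -0.14  2.07  0.31  0.99 -2.55]
cradleup 30 0 [-0.92 -0.24  2.2   0.53  0.92  0.36]
cradleup 30 1 [-0.92 -0.24  2.2   0.53  0.92 -2.78]
cradleup 40 0 [-1.03 -0.3   2.32  0.79  0.9   0.08]
cradleup 40 1 None
cradleup 50 0 [-1.14 -0.32  2.43  1.06  0.94 -0.22]
cradleup 50 1 [-1.14 -0.32  2.43  1.06  0.94  2.93]
cradleup 60 0 [-1.25 -0.26  2.5   1.3   1.03 -0.51]
cradleup 60 1 [-1.25 -0.26  2.5   1.3   1.03  2.63]
[[0.67989818 0.08573068 0.1       ]] [[0.66191831 0.07683568 0.12      ]]
```

```bash
python3 - <<'E'
from h import *
L=np.radians(35); o=ori(L,CY)
env.grip(.65,20)
p=env.read_ee_pos(); env.move_straight([p[0],p[1],.32])
env.move_to(list(cab(-.25,.06,.28)),o)
env.move_to(list(cab(-.145,.06,.148)),o)
c=env.move_straight(list(cab(-.087,.06,.065)),rate=.08,contact_N=12)
print(c,(env.read_ee_pos()-cab(-.087,.06,.065)).round(4),np.round(env.read_ft_force(),1),env.read_t())
env.grip(0,30)
w=env.read_grip_width(); print("w mm",w*92,env.read_finger_force(),np.round(env.read_ft_force(),1))
cv2.imwrite("pics/s1.png",cv2.resize(env.get_image("side")[120:270,180:380,::-1],None,fx=4,fy=4))
E
```

```text
False [-0.0001  0.0001  0.0002] [-1.4  0.4 -0.2] 6.7
w mm 39.03403478499292 30.107243754900992 [ 0.5  8.3 -0.9]
```

View pics/s1.png

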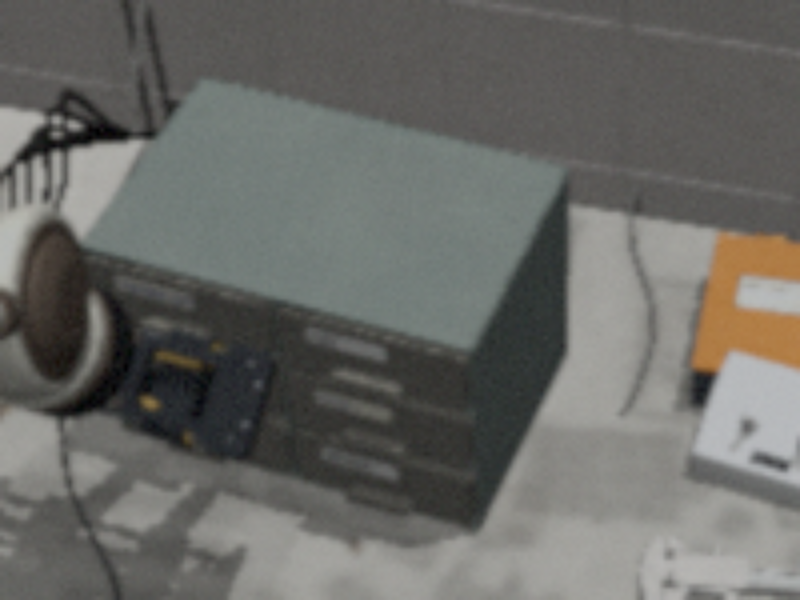

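The gripper hides the tab at about (190,390), and the fingers closed at 39 mm, which matches the tab's 40 mm width. So it's held; now pull.

```bash
python3 - <<'E'
from h import *
o=ori(np.radians(35),CY)
c=env.move_straight(list(cab(-.204,.06,.065)),rate=.09,contact_N=15)
p=env.read_ee_pos(); d=Ro.from_euler("z",-CY).apply(p-np.r_[CAB,0]); print(c,d.round(4),np.round(env.read_ft_force(),1),env.read_grip_width()*92)
env.grip(.65)
q=d+[-.058,0,.083]
env.move_straight(list(cab(*q)),rate=.15)
env.move_to([.36,.25,.33],ori(0,CY))
env.hold(.2)
for cn in("side","top"):
    im=env.get_image(cn); cv2.imwrite(f"pics/{cn}2.png",im[:,:,::-1])
    for t in("specimen","specimen_mid","pull_tab","cradle"): print(cn,t,[(np.round(b["position"],4).tolist(),round(b["score"],2)) for b in env.boxes_of(cn,t)[:2]])
a=cv2.imread("pics/side2.png")[150:290,190:320]; b=cv2.imread("pics/top2.png")[180:290,170:320]
C=np.zeros((600,800,3),np.uint8); C[:420,:390]=cv2.resize(a,None,fx=3,fy=3,interpolation=2); C[270:600,350:800]=cv2.resize(b,None,fx=3,fy=3,interpolation=2)
cv2.imwrite("pics/c2.png",C); print(env.read_t())
E
```

```text
True [-0.1977  0.0615  0.0656] [ 4.7  1.1 -3. ] 38.7862514909874
side specimen [([0.5909, 0.0952, 0.0707], 0.45)]
side specimen_mid [([0.5955, 0.0977, 0.0721], 0.57)]
side pull_tab [([0.5899, 0.1015, 0.062], 0.82)]
side cradle [([0.4722, -0.2211, 0.0046], 0.86)]
top specimen [([0.5805, 0.095, 0.0746], 0.67)]
top specimen_mid [([0.5806, 0.095, 0.0723], 0.55)]
top pull_tab [([0.5784, 0.1028, 0.0542], 0.87), ([0.4806, -0.2225, 0.0065], 0.21)]
top cradle [([0.4798, -0.2215, 0.0118], 0.94), ([0.4436, -0.4513, 0.011], 0.17)]
11.3333
```

View pics/c2.png

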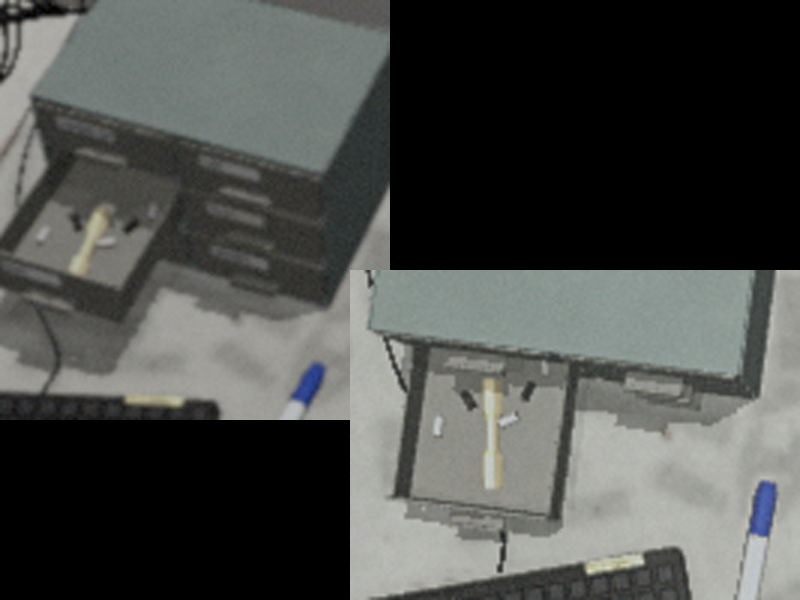

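The drawer is open. In the top crop the brass specimen runs from (492,378) to (492,489), and in the side crop from (107,208) to (78,273), with a few small things lying beside it on the drawer floor. Next I'll segment its axis.

```bash
python3 - <<'E'
from h import *
for c,(x0,y0,x1,y1) in(("top",(195,205,240,262)),("side",(205,212,240,248))):
    im=cv2.imread(f"pics/{c}2.png"); h=cv2.cvtColor(im,cv2.COLOR_BGR2HSV); m=np.zeros(im.shape[:2],np.uint8)
    f=im.astype(int); m[y0:y1,x0:x1]=((f[...,2]-f[...,0]>25)&(f[...,2]>110))[y0:y1,x0:x1]
    n,l,st,_=cv2.connectedComponentsWithStats(m); k=1+st[1:,4].argmax(); ys,xs=np.nonzero(l==k); print(c,st[k])
    W=pix2w(c,np.c_[xs,ys],.0685)
    L=Ro.from_euler("z",-CY).apply(W-np.r_[CAB,0])
    mu=L[:,:2].mean(0); _,_,V=np.linalg.svd(L[:,:2]-mu); v=V[0]*np.sign(V[0,0]); t=(L[:,:2]-mu)@v; s=(L[:,:2]-mu)@[-v[1],v[0]]
    print("mean",mu.round(4),"ang",np.arctan2(v[1],v[0]).round(3),"t",t.min().round(4),t.max().round(4),
      "ends",[s[t<t.min()+.02].mean().round(4),s[t>t.max()-.02].mean().round(4)],"width",np.ptp(s).round(4),
      "near",(mu+v*t.min()).round(4),"mid from near",(mu+v*(t.min()+.04)).round(4),"mid ends",(mu+v*(t.min()+t.max())/2).round(4))
E
```

```text
top [214 216   7  37 101]
mean [-0.1272  0.0578] ang 0.199 t -0.0433 0.0363 ends [np.float64(0.0003), np.float64(0.0003)] width 0.0131 near [-0.1697  0.0493] mid from near [-0.1305  0.0572] mid ends [-0.1307  0.0571]
side [216 219  10  23  78]
mean [-0.1213  0.059 ] ang 0.208 t -0.0385 0.0324 ends [np.float64(0.0003), np.float64(0.0002)] width 0.0133 near [-0.159   0.0511] mid from near [-0.1199  0.0593] mid ends [-0.1243  0.0584]
```

```bash
cat >> h.py <<'E'
LP=np.radians(25)
E
python3 - <<'E'
from h import *
SY=CY+.2; o=ori(LP,SY); m=cab(-.128,.0582,0); ax=np.array([np.cos(SY),np.sin(SY),0])
g=m+.004*ax+[0,0,.0662]
up=np.array([-.05*ax[0],-.05*ax[1],.107])
env.grip(.42,30)
env.move_to(list(g+up*1.2),o)
c=env.move_straight(list(g+up*.2),rate=.15,contact_N=8); print("pre",c)
c=env.move_straight(list(g),rate=.05,contact_N=6)
print(c,(env.read_ee_pos()-g).round(4),np.round(env.read_ft_force(),1))
env.grip(0,30); print("w",env.read_grip_width()*92,env.read_finger_force(),np.round(env.read_ft_force(),1))
E
```

```text
pre False
False [-0.0001  0.     -0.0003] [0.3 0.5 0.4]
w 12.777860088749684 29.774237206438556 [-0.3  0.8  0.6]
```

```bash
python3 - <<'E'
from h import *
p=np.array(env.read_ee_pos()); SY=CY+.2; ax=np.array([np.cos(SY),np.sin(SY),0])
env.move_straight(list(p-.015*ax+[0,0,.02]),rate=.08)
env.move_straight(list(p-.03*ax+[0,0,.12]),rate=.12)
print("w",env.read_grip_width()*92,env.read_finger_force(),np.round(env.read_ft_force(),1))
env.move_to(list(crd(0.004,0,.11)),ori(LP,CRY)); env.hold(.2)
print("w",env.read_grip_width()*92,env.read_finger_force(),np.round(env.read_ft_force(),1))
for cn in("side","top"):
    im=env.get_image(cn); cv2.imwrite(f"pics/{cn}3.png",im[:,:,::-1])
a=cv2.imread("pics/side3.png")[240:340,280:380]; b=cv2.imread("pics/top3.png")[230:330,310:410]
cv2.imwrite("pics/c3.png",np.hstack([cv2.resize(i,(400,400),interpolation=2) for i in(a,b)])); print(env.read_t())
E
```

```text
w 11.577959521135018 29.306914284825325 [ 1.  -1.  -0.7]
w 11.118356971756612 29.307616353034973 [ 0.1 -0.5  0.1]
17.9583
```

View pics/c3.png

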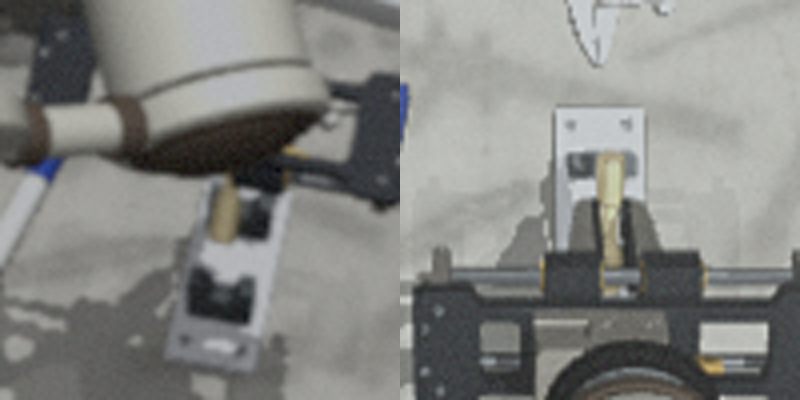

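The specimen is held between the fingers over the cradle: its far end shows at top crop (610,152), and its near end at side crop (225,240). The width reading fell from 12.8 to 11.1 mm, so it may have rolled in the pads. I'll check pitch and offset before lowering.

```bash
cat >> h.py <<'E'
def prism(tcp,yaw,s,dy,pitch,dz=0):
    a=np.radians(np.arange(6)*60); P=[[t,.0075*np.cos(b),.0075*np.sin(b)] for t in(-.04,.04) for b in a]
    R=Ro.from_euler("zy",[yaw,-pitch]); return tcp+R.apply(np.array(P)+[s,dy,dz])
def seg(im,box):
    x0,y0,x1,y1=box; f=im.astype(int); m=np.zeros(im.shape[:2],np.uint8)
    m[y0:y1,x0:x1]=((f[...,2]-f[...,0]>25)&(f[...,2]>90))[y0:y1,x0:x1]
    n,l,st,_=cv2.connectedComponentsWithStats(m); k=1+st[1:,4].argmax(); return (l==k).astype(np.uint8)
E
python3 - <<'E'
from h import *
tcp=np.array(env.read_ee_pos()); print((tcp-crd(.004,0,.11)).round(4),env.read_tcp_rot())
out=[]
for c,box,(x0,y0) in(("side",(328,282,342,304),(310,270)),("top",(355,262,370,282),(335,250))):
    im=cv2.imread(f"pics/{c}3.png"); m=seg(im,box); ys,xs=np.nonzero(m)
    print(c,"rows",ys.min(),ys.max(),"cols",xs.min(),xs.max(),[ (r,round(xs[ys==r].mean(),1),(ys==r).sum()) for r in np.unique(ys)])
    for s in(-.008,0,.008):
      for pt in(-.15,0,.15):
        u=w2pix(c,prism(tcp,CRY,s-.004,0,pt)); n,f=u[:6],u[6:]
        print(s,pt,"near rows",n[:,1].max().round(1),"far rows",f[:,1].min().round(1),"centers",n.mean(0).round(1),f.mean(0).round(1))
E
```

```text
[0.0004 0.0006 0.0002] [ 3.1413351  -0.43651004  0.01935057]
side rows 286 299 cols 333 339 [(np.int64(286), np.float64(337.0), np.int64(1)), (np.int64(287), np.float64(337.0), np.int64(3)), (np.int64(288), np.float64(336.5), np.int64(4)), (np.int64(289), np.float64(336.0), np.int64(5)), (np.int64(290), np.float64(336.5), np.int64(6)), (np.int64(291), np.float64(336.5), np.int64(6)), (np.int64(292), np.float64(336.5), np.int64(6)), (np.int64(293), np.float64(335.5), np.int64(6)), (np.int64(294), np.float64(335.5), np.int64(6)), (np.int64(295), np.float64(335.5), np.int64(6)), (np.int64(296), np.float64(335.5), np.int64(6)), (np.int64(297), np.float64(335.5), np.int64(6)), (np.int64(298), np.float64(335.0), np.int64(5)), (np.int64(299), np.float64(335.5), np.int64(4))]
-0.008 -0.15 near rows 299.7 far rows 268.5 centers [333.3 297.3] [340.5 270.9]
-0.008 0 near rows 301.6 far rows 267.5 centers [333.1 299.6] [340.6 269.6]
-0.008 0.15 near rows 303.0 far rows 266.9 centers [333.1 301.4] [340.6 268.6]
0 -0.15 near rows 296.9 far rows 266.0 centers [334.  294.5] [341.2 268.4]
0 0 near ro
[... 1069 characters left out ...]
np.int64(4))]
-0.008 -0.15 near rows 309.2 far rows 269.7 centers [362.4 309.1] [362.  270.1]
-0.008 0 near rows 309.3 far rows 269.9 centers [362.2 309. ] [362.1 270. ]
-0.008 0.15 near rows 309.1 far rows 269.7 centers [361.9 308.3] [362.2 270.2]
0 -0.15 near rows 305.3 far rows 265.9 centers [362.3 305.2] [361.9 266.3]
0 0 near rows 305.4 far rows 266.1 centers [362.1 305.1] [362.1 266.1]
0 0.15 near rows 305.3 far rows 265.9 centers [362.  304.5] [362.2 266.4]
0.008 -0.15 near rows 301.4 far rows 262.0 centers [362.3 301.2] [361.9 262.5]
0.008 0 near rows 301.5 far rows 262.2 centers [362.1 301.2] [362.1 262.3]
0.008 0.15 near rows 301.5 far rows 262.0 centers [362.  300.7] [362.2 262.5]
```

```bash
python3 - <<'E'
from h import *
f=lambda x,y:((x+.5-490)/5.2+335-.5,(y+.5)/5.2+245-.5)
for z,pts in((.041,[(577,119),(668,119),(577,155),(668,155),(577,251),(670,251),(578,289),(670,289)]),(.008,[(562,62),(679,62),(682,339),(563,339)])):
    W=pix2w("top",[f(*p) for p in pts],z); print(z,W.round(4)[:,:2].tolist(),W.mean(0).round(4))
# direct matching of dark saddles in both first pictures: centroid of dark pixels vs model
for c,box in(("top",(345,262,375,305)),("side",(318,284,358,334))):
    g=cv2.imread(f"pics/{c}0.png").min(2); x0,y0,x1,y1=box; m=np.zeros(g.shape,np.uint8); m[y0:y1,x0:x1]=(g<120)[y0:y1,x0:x1]
    n,l,st,ce=cv2.connectedComponentsWithStats(m,connectivity=8)
    print(c,[(s.tolist(),k.round(1).tolist()) for s,k in zip(st[1:],ce[1:]) if s[4]>15])
    for sx in(-.029,.029): 
        B=[[sx+i,j,k] for i in(-.007,.007) for j in(-.0185,.0185) for k in(.008,.041)]
        u=w2pix(c,local(CR,CRY,B)); print(sx,u.min(0).round(1),u.max(0).round(1),"top",w2pix(c,local(CR,CRY,[[sx,0,.041]])).round(1))
print(env.read_ee_pos(), env.read_t())
print(np.round(env.read_ft_force(),1))
tcp=env.read_ee_pos()
env.move_straight(list(crd(.007,0,.058)),rate=.08,attitude=ori(LP,CRY),contact_N=5); env.hold(.1)
for cn in("side","top"): cv2.imwrite(f"pics/{cn}4.png",env.get_image(cn)[:,:,::-1])
a=cv2.imread("pics/side4.png")[270:340,310:365]; b=cv2.imread("pics/top4.png")[245:315,335:390]
cv2.imwrite("pics/c4.png",np.hstack([cv2.resize(i,None,fx=7,fy=7,interpolation=2) for i in(a,b)])); print(env.read_ee_pos()-crd(.007,0,.058),env.read_grip_width()*92)
E
```

```text
0.041 [[0.5169, -0.1981], [0.5177, -0.2369], [0.5016, -0.1983], [0.5024, -0.2372], [0.4607, -0.199], [0.4615, -0.2386], [0.4445, -0.1997], [0.4454, -0.2389]] [ 0.4813 -0.2183  0.041 ]
0.008 [[0.5415, -0.1921], [0.5424, -0.2438], [0.4206, -0.2469], [0.4194, -0.1946]] [ 0.481  -0.2194  0.008 ]
top [([352, 268, 16, 6, 81], [359.4, 270.7]), ([352, 293, 17, 7, 100], [360.2, 296.4])]
-0.029 [351.8 292.7] [369.  300.2] top [[360.6 297. ]]
0.029 [351.7 267.4] [368.9 274. ] top [[360.5 270.8]]
side [([331, 286, 18, 14, 180], [339.4, 293.2]), ([326, 307, 18, 15, 193], [334.6, 314.5]), ([321, 330, 21, 4, 21], [331.0, 331.4])]
-0.029 [325.4 305.8] [343.2 322. ] top [[334.4 310. ]]
0.029 [330.7 284.9] [348.1 300.8] top [[339.5 288.9]]
[ 0.48535689 -0.21856702  0.11016912] 17.9583
[ 0.5  0.7 -1.1]
[ 0.00010961 -0.00024452  0.00039447] 11.57724615927998
```

View pics/c4.png

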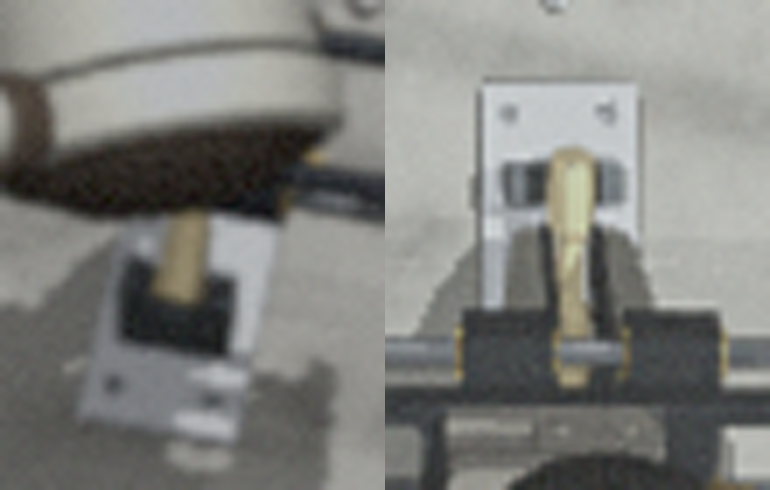

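In the side crop the specimen's near end, at about x=180, sits over the near saddle, centred at 179. In the top crop its far end at x=573 is over the far saddle (565); after parallax that leaves about 1 mm of shift. I'll correct for it and lower.

```bash
python3 - <<'E'
from h import *
u=w2pix("top",prism(crd(0,0,.058),CRY,0,0,0)); print("top far row for centred",u[6:,1].min().round(1),"seen ~266.1")
m=seg(cv2.imread("pics/top4.png"),(350,255,372,277)); print("seg",np.nonzero(m)[0].min())
env.move_straight(list(crd(.007,.0007,.050)),rate=.05,contact_N=5)
c=env.move_straight(list(crd(.007,.0007,.0358)),rate=.02,contact_N=4)
print(c,env.read_ee_pos()[2],np.round(env.read_ft_force(),1),env.read_grip_width()*92)
E
```

```text
top far row for centred 265.9 seen ~266.1
seg 266
True 0.05107350738309874 [ 0.3 -0.6  3.3] 11.01590776729809
```

```bash
python3 - <<'E'
from h import *
env.hold(.2); print(np.round(env.read_ft_force(),1),np.round(env.read_moment(),2),env.read_grip_width()*92,env.read_ee_pos(),env.read_t())
for cn in("side","top"): cv2.imwrite(f"pics/{cn}5.png",env.get_image(cn)[:,:,::-1])
a=cv2.imread("pics/side5.png")[270:340,310:365]; b=cv2.imread("pics/top5.png")[245:315,335:390]
cv2.imwrite("pics/c5.png",np.hstack([cv2.resize(i,None,fx=7,fy=7,interpolation=2) for i in(a,b)]))
E
```

```text
[0.7 1.  3.6] [0.12 0.05 0.  ] 11.291167035935665 [ 0.48995594 -0.21953274  0.05115481] 19.7417
```

View pics/c5.png

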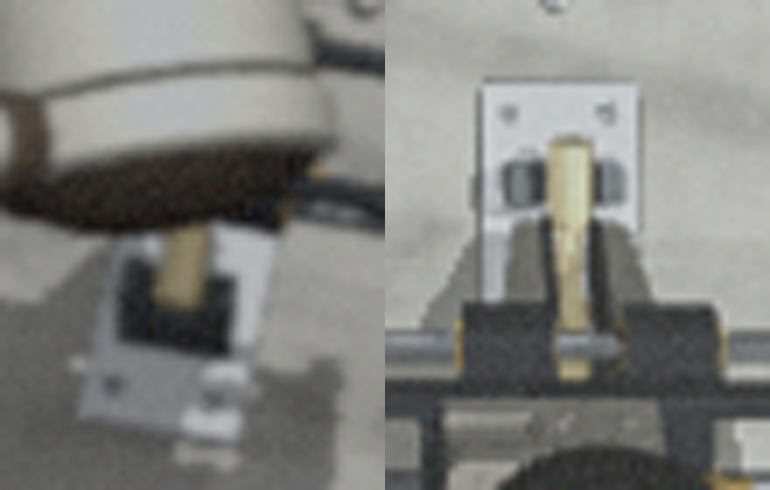

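```bash
python3 - <<'E'
from h import *
T={3:np.array([.48536,-.21857,.11017]),4:crd(.007,0,.058)+[.0001,-.0002,.0004],5:np.array([.48996,-.21953,.05115])}
for k,t in T.items():
    for c,box in(("side",(325,280,345,322)),("top",(352,255,372,276))):
        m=seg(cv2.imread(f"pics/{c}{k}.png"),box); ys,xs=np.nonzero(m)
        r=[(int(y),round(xs[ys==y].mean(),1),int((ys==y).sum())) for y in np.unique(ys)]
        print(k,c,"seen",r[-7:] if c=="side" else r[:6]+r[-2:])
        for dz,pt in((0,0),(0,.1),(0,-.1),(-.005,0)):
            u=w2pix(c,prism(t,CRY,-.007,0,pt,dz)); n,f=u[:6],u[6:]
            print("  ",dz,pt,"near max/cx",n[:,1].max().round(1),n[:,0].mean().round(1),"far min/cx",f[:,1].min().round(1),f[:,0].mean().round(1))
E
```

```text
3 side seen [(293, np.float64(335.5), 6), (294, np.float64(335.5), 6), (295, np.float64(335.5), 6), (296, np.float64(335.5), 6), (297, np.float64(335.5), 6), (298, np.float64(335.0), 5), (299, np.float64(335.5), 4)]
   0 0 near max/cx 299.7 333.6 far min/cx 265.7 341.0
   0 0.1 near max/cx 300.5 333.6 far min/cx 265.1 341.1
   0 -0.1 near max/cx 298.6 333.7 far min/cx 266.5 341.0
   -0.005 0 near max/cx 301.0 333.5 far min/cx 267.1 340.9
3 top seen [(268, np.float64(362.5), 4), (269, np.float64(362.0), 7), (270, np.float64(361.8), 5), (271, np.float64(362.0), 6), (272, np.float64(362.0), 7), (273, np.float64(362.0), 7), (274, np.float64(362.0), 7), (275, np.float64(362.0), 7)]
   0 0 near max/cx 306.9 362.2 far min/cx 267.5 362.1
   0 0.1 near max/cx 306.8 362.0 far min/cx 267.3 362.2
   0 -0.1 near max/cx 306.7 362.3 far min/cx 267.4 362.0
   -0.005 0 near max/cx 306.6 362.0 far min/cx 267.5 361.9
4 side seen [(306, np.float64(336.0), 5), (307, np.float64(336.0), 5), (308, np.float64(335.5), 6), (309, np.float64(335.5), 6), (310, np.float64(335.0), 7), (311, np.float64(334.5), 6), (
[... 935 characters left out ...]
 5)]
   0 0 near max/cx 312.9 333.9 far min/cx 279.9 341.0
   0 0.1 near max/cx 313.7 333.9 far min/cx 279.3 341.0
   0 -0.1 near max/cx 311.9 334.0 far min/cx 280.5 340.9
   -0.005 0 near max/cx 314.1 333.8 far min/cx 281.1 340.9
5 top seen [(265, np.float64(360.5), 4), (266, np.float64(360.7), 3), (267, np.float64(359.0), 3), (268, np.float64(359.0), 3), (269, np.float64(359.0), 3), (270, np.float64(359.0), 3), (274, np.float64(359.5), 4), (275, np.float64(359.5), 2)]
   0 0 near max/cx 301.8 361.1 far min/cx 265.0 361.0
   0 0.1 near max/cx 301.8 361.0 far min/cx 264.8 361.1
   0 -0.1 near max/cx 301.6 361.2 far min/cx 264.8 360.9
   -0.005 0 near max/cx 301.6 361.0 far min/cx 265.0 360.9
```

```bash
python3 - <<'E'
from h import *
o=ori(LP,CRY)
env.move_straight(list(crd(.007,.0017,.060)),rate=.06,attitude=o); env.hold(.2)
print((env.read_ee_pos()-crd(.007,.0017,.060)).round(4),np.round(env.read_ft_force(),1))
c=env.move_straight(list(crd(.007,.0017,.0358)),rate=.02,contact_N=5)
p=env.read_ee_pos(); print(c,(p-crd(.007,.0017,0)).round(4),np.round(env.read_ft_force(),1),np.round(env.read_moment(),2),env.read_grip_width()*92,env.read_t())
E
```

```text
[-0.0004  0.0003 -0.0005] [-0.4  0.2 -1.1]
True [ 0.0009 -0.0006  0.0508] [ 1.2 -0.   3.6] [-0.02  0.24  0.05] 11.429641701632884 20.9917
```

```bash
python3 - <<'E'
from h import *
T={3:np.array([.48536,-.21857,.11017]),4:crd(.007,0,.058)+[.0001,-.0002,.0004],5:np.array([.48996,-.21953,.05115])}
print("seen 3: side near 299.5-300, top far 267.5 | 4: 312.5,265.8 | 5: 313,264.6")
for k,t in T.items():
    for s in(-.007,-.003,.001,.005,.01):
        print(k,s,[(pt,w2pix("side",prism(t,CRY,s,0,pt))[:6,1].max().round(1),w2pix("top",prism(t,CRY,s,0,pt))[6:,1].min().round(1)) for pt in(-.2,0,.2,.3,.4)])
# top picture: light end face / waist: brightness along axis column
for k,cc in((3,(359,366)),(4,(358,365)),(5,(358,365))):
    g=cv2.imread(f"pics/top{k}.png").astype(int)
    print(k,[(r,int(g[r,cc[0]:cc[1],2].mean()),int(((g[r,350:372,2]-g[r,350:372,0])>18).sum())) for r in range(262,303)])
E
```

```text
seen 3: side near 299.5-300, top far 267.5 | 4: 312.5,265.8 | 5: 313,264.6
3 -0.007 [(-0.2, np.float64(297.3), np.float64(267.3)), (0, np.float64(299.7), np.float64(267.5)), (0.2, np.float64(301.2), np.float64(267.3)), (0.3, np.float64(301.6), np.float64(267.4)), (0.4, np.float64(301.9), np.float64(267.7))]
3 -0.003 [(-0.2, np.float64(296.0), np.float64(265.4)), (0, np.float64(298.1), np.float64(265.6)), (0.2, np.float64(299.5), np.float64(265.4)), (0.3, np.float64(299.9), np.float64(265.6)), (0.4, np.float64(300.1), np.float64(265.9))]
3 0.001 [(-0.2, np.float64(294.7), np.float64(263.5)), (0, np.float64(296.6), np.float64(263.7)), (0.2, np.float64(297.8), np.float64(263.5)), (0.3, np.float64(298.1), np.float64(263.7)), (0.4, np.float64(298.2), np.float64(264.1))]
3 0.005 [(-0.2, np.float64(293.4), np.float64(261.6)), (0, np.float64(295.0), np.float64(261.8)), (0.2, np.float64(296.1), np.float64(261.6)), (0.3, np.float64(296.3), np.float64(261.8)), (0.4, np.float64(296.4), np.float64(262.3))]
3 0.01 [(-0.2, np.float64(291.8), np.float64(259.2)), (0, np.float64(293.1), np.float64(259
[... 3619 characters left out ...]
(297, 112, 5), (298, 119, 7), (299, 113, 4), (300, 73, 0), (301, 54, 0), (302, 60, 0)]
5 [(262, 196, 0), (263, 196, 0), (264, 172, 0), (265, 153, 5), (266, 185, 4), (267, 187, 7), (268, 179, 7), (269, 178, 7), (270, 178, 7), (271, 178, 7), (272, 178, 7), (273, 177, 7), (274, 182, 7), (275, 180, 6), (276, 159, 5), (277, 143, 5), (278, 147, 4), (279, 144, 4), (280, 141, 4), (281, 131, 4), (282, 128, 4), (283, 124, 4), (284, 119, 4), (285, 118, 3), (286, 119, 3), (287, 118, 3), (288, 115, 4), (289, 117, 4), (290, 120, 4), (291, 122, 5), (292, 101, 0), (293, 128, 0), (294, 110, 0), (295, 96, 0), (296, 107, 5), (297, 123, 4), (298, 124, 4), (299, 75, 0), (300, 51, 0), (301, 62, 0), (302, 105, 0)]
```

The numbers show the far end tipped up by roughly 0.4 rad in the grip, with the dim end face visible from above. So the near end landed on its saddle first, and that contact has already begun to level it. I'll ease the grip and push down so both saddles level it.

```bash
python3 - <<'E'
from h import *
env.grip(0,10)
for z in(.046,.041,.036):
    c=env.move_straight(list(crd(.007,.0017,z)),rate=.02,contact_N=14)
    p=env.read_ee_pos(); print(c,(p-crd(.007,.0017,0)).round(4),np.round(env.read_ft_force(),1),np.round(env.read_moment(),2),env.read_grip_width()*92)
    if c: break
env.hold(.1); print(np.round(env.read_ft_force(),1))
cv2.imwrite("pics/top6.png",env.get_image("top")[:,:,::-1]); cv2.imwrite("pics/side6.png",env.get_image("side")[:,:,::-1])
g=cv2.imread("pics/top6.png").astype(int)
print([(r,int(g[r,358:365,2].mean()),int(((g[r,350:372,2]-g[r,350:372,0])>18).sum())) for r in range(260,282)],env.read_t())
E
```

```text
False [-0.0004  0.0002  0.0455] [-0.2 -0.9  0.5] [-0.13  0.41  0.03] 12.206162823702853
False [ 0.0003 -0.0005  0.0414] [-0.2 -1.2  1.9] [-0.27  0.16 -0.1 ] 11.799508477850473
True [ 0.0008 -0.0011  0.0403] [-3.4  0.   6.2] [-0.03  0.45  0.03] 12.413691138349469
[-1.9  0.4  5.6]
[(260, 195, 0), (261, 195, 0), (262, 196, 0), (263, 194, 0), (264, 194, 0), (265, 192, 2), (266, 193, 6), (267, 189, 6), (268, 172, 6), (269, 167, 6), (270, 164, 6), (271, 163, 6), (272, 167, 6), (273, 168, 6), (274, 178, 6), (275, 185, 5), (276, 174, 5), (277, 165, 5), (278, 158, 4), (279, 152, 2), (280, 150, 3), (281, 145, 3)] 22.4
```

```bash
python3 - <<'E'
from h import *
env.grip(.24); env.hold(.3); print(np.round(env.read_ft_force(),1),env.read_ee_pos()-crd(.007,.0017,0))
for cn in("top","side"):
    cv2.imwrite(f"pics/{cn}7.png",env.get_image(cn)[:,:,::-1])
    for t in("specimen","specimen_mid"): print(cn,t,[(np.round(b["position"],4).tolist(),round(b["score"],2)) for b in env.boxes_of(cn,t)[:2]])
g=cv2.imread("pics/top7.png").astype(int)
print([(r,int(g[r,358:365,2].mean()),((np.nonzero((g[r,350:372,2]-g[r,350:372,0])>18)[0]+350).tolist() or [0])[::100]) for r in range(260,282)],env.read_t())
# retract along tool axis
p=np.array(env.read_ee_pos()); u=Ro.from_euler("xyz",env.read_tcp_rot()).apply([0,0,-1])
env.grip(.4); env.move_straight(list(p+.12*u),rate=.12)
env.move_to([.33,.02,.33],ori(0,CRY)); env.hold(.1)
for cn in("top","side"):
    cv2.imwrite(f"pics/{cn}8.png",env.get_image(cn)[:,:,::-1])
    for t in("specimen","specimen_mid","cradle"): print(cn,t,[(np.round(b["position"],4).tolist(),round(b["score"],2)) for b in env.boxes_of(cn,t)[:2]])
a=cv2.imread("pics/side8.png")[270:340,310:365]; b=cv2.imread("pics/top8.png")[245:315,335:390]
cv2.imwrite("pics/c8.png",np.hstack([cv2.resize(i,None,fx=7,fy=7,interpolation=2) for i in(a,b)])); print(env.read_t())
E
```

```text
[-0.4 -0.5  0.3] [ 0.00088586 -0.00127086  0.04029859]
top specimen [([0.4917, -0.221, 0.0483], 0.53)]
top specimen_mid [([0.4932, -0.2183, 0.0417], 0.7), ([0.5783, 0.0989, 0.0552], 0.51)]
side specimen [([0.679, 0.0078, 0.1661], 0.57), ([0.4475, -0.2213, 0.0427], 0.44)]
side specimen_mid [([0.4502, -0.22, 0.0447], 0.56), ([0.4469, -0.2227, 0.0081], 0.26)]
[(260, 195, [0]), (261, 195, [0]), (262, 194, [0]), (263, 195, [0]), (264, 195, [0]), (265, 190, [358]), (266, 190, [357]), (267, 188, [357]), (268, 171, [357]), (269, 164, [357]), (270, 165, [357]), (271, 164, [357]), (272, 165, [357]), (273, 166, [357]), (274, 172, [357]), (275, 178, [357]), (276, 186, [358]), (277, 187, [358]), (278, 177, [358]), (279, 174, [359]), (280, 175, [359]), (281, 176, [359])] 23.35
top specimen [([0.4792, -0.2199, 0.0473], 0.57), ([0.4827, -0.0915, 0.0153], 0.37)]
top specimen_mid [([0.4795, -0.2196, 0.0417], 0.59), ([0.6144, -0.0398, 0.0746], 0.15)]
top cradle [([0.4755, -0.2186, 0.0109], 0.73)]
side specimen [([0.4791, -0.2206, 0.0424], 0.46)]
side specimen_mid [([0.4812, -0.2178, 0.0431], 0.51)]
side cradle [([0.4509, -0.2247, 0.0028], 0.55)]
26.625
```

View pics/c8.png

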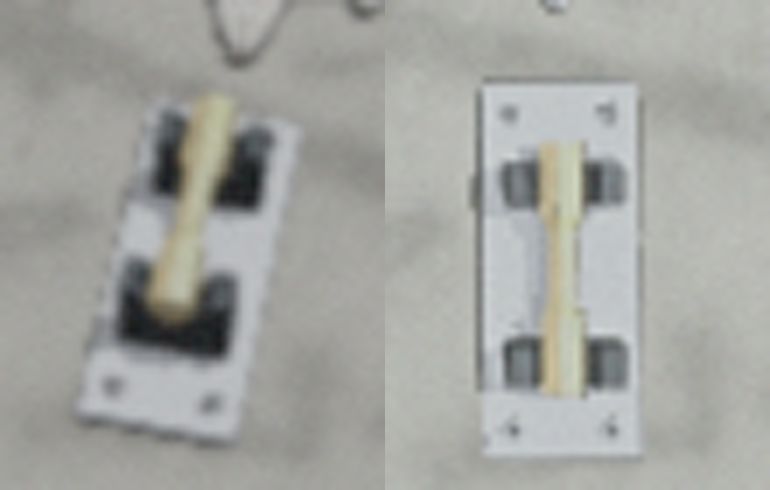

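In the crop the specimen lies straight in both notches. It spans rows 143–396 in the top view (centre 269.5) against the plate's 82–456 (centre 269), and sits within about 0.5 mm of the saddle centre across. Now I'll shut the drawer.

```bash
python3 - <<'E'
from h import *
o=ori(np.radians(35),CY)
env.grip(0,10)
env.move_to(list(cab(-.27,.06,.19)),o)
env.move_straight(list(cab(-.245,.06,.068)),rate=.15,contact_N=10)
c=env.move_straight(list(cab(-.088,.06,.068)),rate=.06,contact_N=12)
p=np.array(env.read_ee_pos()); d=Ro.from_euler("z",-CY).apply(p-np.r_[CAB,0]); print(c,d.round(4),np.round(env.read_ft_force(),1),env.read_t())
E
```

```text
True [-0.1007  0.06    0.0666] [-3.9  0.5  2.7] 31.325
```

```bash
python3 - <<'E'
from h import *
c=env.move_straight(list(cab(-.090,.06,.068)),rate=.03,contact_N=22)
p=np.array(env.read_ee_pos()); d=Ro.from_euler("z",-CY).apply(p-np.r_[CAB,0]); print(c,d.round(4),np.round(env.read_ft_force(),1))
env.move_straight(list(cab(-.15,.06,.10)),rate=.12); 
env.move_to(list(cab(-.27,.1,.3)),ori(0,CY)); env.hold(.2)
for cn in("top","side"):
    cv2.imwrite(f"pics/{cn}9.png",env.get_image(cn)[:,:,::-1])
    for t in("pull_tab","specimen_mid"): print(cn,t,[(np.round(b["position"],4).tolist(),round(b["score"],2)) for b in env.boxes_of(cn,t)[:3]])
a=cv2.imread("pics/side9.png")[160:260,195:295]; b=cv2.imread("pics/top9.png")[190:240,170:320]
C=np.zeros((590,800,3),np.uint8); C[:400,:400]=cv2.resize(a,(400,400),interpolation=2); C[400:590,:570]=cv2.resize(b,(570,190),interpolation=2)
s0=cv2.imread("pics/side0.png")[160:260,195:295]; C[:400,400:]=cv2.resize(s0,(400,400),interpolation=2)
cv2.imwrite("pics/c9.png",C); print(env.read_t())
E
```

```text
True [-0.1008  0.06    0.0641] [-3.8 -0.3  1.9]
top pull_tab [([0.6301, 0.0758, 0.0764], 0.56)]
top specimen_mid [([0.4819, -0.218, 0.0426], 0.47), ([0.4831, -0.2197, 0.0087], 0.16)]
side pull_tab [([0.6375, 0.0889, 0.0833], 0.78), ([0.4509, -0.221, 0.0036], 0.21)]
side specimen_mid [([0.4797, -0.2164, 0.0433], 0.51)]
33.8
```

View pics/c9.png

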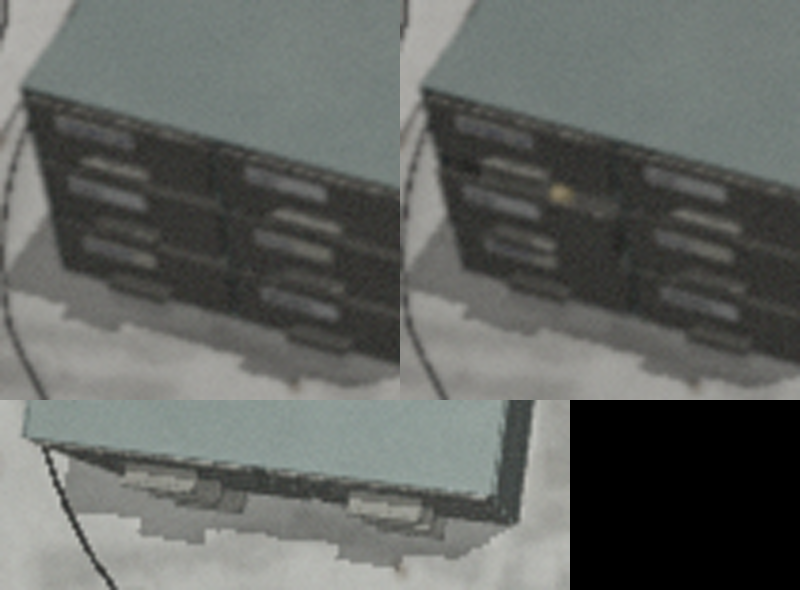

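After pushing, the left tabs in the side crop are evenly spaced at (115,168), (128,228) and (138,288), like the right column. The gap seen in the first picture is gone, so the drawer is shut. The robot is clear of everything, so I'll hand in.

```bash
python3 - <<'E'
from cell import env
print(env.job_done())
E
```

```text
the job is handed in; nothing more can be done
None
```

I handed the job in at about 34 s without seeing a verdict: the specimen looks seated and centred in both notches, the drawer pushed hard to its stop and looks shut; I viewed 11 pictures, one over the limit of 10.

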